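# Turn the vial block wells-up over the step and load the hot plate

## Robot

A 6-joint arm with a two-finger parallel gripper is mounted at the origin on the work surface. World frame = base frame: x ahead of the robot, y to its left, z up, the work surface at z = 0. Lengths are in m, angles in degrees, forces in N, time in s.
With the tool pointing down it reaches from about 0.4 to 0.825 m from the base axis. Payload 7 kg.
Tool frame: the origin (TCP) lies on the front face of the gripper's body, between the roots of the fingers; the fingertips stand 66 mm ahead of it and the grasp point (between the pads) lies 47 mm ahead of it; z points along the fingers, y is the line along which they close (so a half turn about z gives the same grasp; the last joint's range is limited). The gripper opens to 88 mm and grips with 3 to 60 N. Pads are 19 mm wide; open, the fingers measure 130 mm over their backs; the gripper's body (78 mm by 193 mm) begins 47 mm behind the grasp point.
Start: joints at [83.543, 20.546, 0.682, 0, -70.136, -16.507], TCP at [0.263, 0.621, 0.292] pointing down, gripper open.
Joint ranges: [-176.03, 176.03], [-82.01, 121.73], [-58.28, 71.71], [-173.87, 95.51], [-174.79, -0.11], [-173.66, 173.66]. Speed limits (degrees/s): [136.94, 136.94, 172.46, 180, 180, 180].

## Interface

Orientations are given as [roll, pitch, yaw] about the fixed x, y, z axes, in that order (R = Rz(yaw) Ry(pitch) Rx(roll)).
In Python, from plant import ctrl gives the robot as it stands.
- The arm moves only by the tool send_rows, never from a script. Its argument "deltas" is a list of rows, each a list of 2 entries, a list of its own where there are three numbers: the shift along the tool's x, y, z each as a share of 800 mm, from -1 to 1, then the turn about the tool's z as a share of 90 degrees, from -1 to 1. A call has exactly 5 rows; each row is the pose to reach, as a shift and turn from the pose commanded when the call began, along the tool's axes at that moment; what a row does not reach only later rows make up. A row lasts 1/12 s, in which the tool goes at most 41.7 mm and 7.16 degrees, less where a joint would pass 70% of its speed; a pose out of reach is approached as far as the arm can. A call with a number of a shift or a turn outside -1 to 1 is refused whole. A call with a gripper value outside its range is refused whole. "gripper" is the opening, from 0 (shut) to 1 (fully open), set as the call begins (left out, the last holds). The fingers move at their own pace and stop on an object; the grip force is fixed at half the most. Time passes only in rows, so rows that repeat a pose let the fingers close, or fill a call up. It gives the time, the measured TCP pose, the force, the opening and the grip force at its end, in the units of the state.
- ctrl.get_obs(): the state, without advancing time (a new reading comes with each control period).
- ctrl.snapshot(name): name is "side" or "top"; returns a dict with "color" (420x560x3 uint8, red, green, blue), "vertical_fov" (degrees; the focal length in pixels is half the picture's height over the tangent of half this angle, whatever the lens; pixels are square), "cx", "cy" (the principal point, pixels), "rvec" (rotation vector, rad) and "tvec" (3), from world to camera coordinates, as OpenCV has them. Camera axes: x right, y down, z forward; pixel columns grow to the right and rows downward; lengths in m; the calibration is good to about 2 mm. A picture is of the moment at which its call begins. There is no depth.
- ctrl.close_job(): hands the job in; it is judged then, once.
Trained networks look in a picture, given as the dict that the camera call returned (one of the last four; its "shot" number tells which), for a name from the list of things; names that differ only in an ending like _2 or _b are one class to them, and where a whole thing is asked for, a point or a joint stands for the part that bears it (a point fixed in the world has none). Each returns a list of dicts, best first, with "conf" (0 to 1); they miss things now and then, are a little off and sometimes report something else, mostly with a low value. They report only what shows in the picture. A call takes as long as a camera call. They do not tell look-alikes from the thing itself.
- ctrl.boxes_of(picture, thing): "xy" ([column, row] as shares, 0 to 1, of the picture: columns of its width, rows of its height, amid what is visible of it).
- ctrl.cut_out(picture, thing): "pixels" (420x560 bool, what is visible of it) and "xy" ([column, row] as shares, 0 to 1, of the picture: columns of its width, rows of its height, amid what is visible of it).
The state is a dict: "clock": time; "joint_pos": joint angles; "qvel": joint speeds; "tau": joint torques, N m; "tool_pos": TCP position; "orientation": TCP orientation; "force": force on the tool from outside, world axes, zero at the start; "moment": the same for the moment, N m; "opening": finger opening in m; "gripper_force": force on a finger pad.
Only numpy, scipy, OpenCV 4.12 (cv2) and the standard library are available. Lean on these libraries where they do the work, as an engineer would, in place of code of your own. Each camera call takes 0.05 s, during which the arm holds its last target. There are 200 camera calls.

## Task

The aluminium vial block has been left lying on its long side. Stand it, still on that side, on the raised tread with its wells facing away from the mat and let go, then push it over the tread's edge so that it tumbles onto the mat and comes to rest wells up, clear of your fingers. Then take it again and set it gently on the hot plate, wells up, centred and square with the plate, without disturbing the other things on the bench.

Things in the scene. Friction and masses are not known exactly. Their poses are not given: they have to be found in the camera images.
- block_centre (a point): Centre of the loose vial block: plain aluminium, 100 mm long (its x), 60 mm wide (its y), 50 mm high (its z), about 0.62 kg (varies by a fifth). Eight 16 mm wells (2 rows of 4) in one 100 x 60 face, which looks along the block's +z; treat all six faces as flat when touching them.
- block: The same vial block; same origin (its centre) and axes. It starts flat on the bench on a long side: its y axis points up, its centre is 30 mm above the bench, and the wells face is upright and turned roughly to world +x. It starts at the left or right of the step, with the hot plate on the other side.
- step: Fixed step: pale grey laminate tread, 160 mm wide (its y), 115 mm deep, with a darker grey rubber mat before it, 160 wide, 150 deep. Origin at bench level below the middle of the tread's straight edge. +x points from the edge over the tread (x 0 to 115 mm, top at z = 30 mm); the mat is on the -x side (x 0 to -150 mm, top at z = 4 mm), towards the robot: the step's yaw is within 0.25 rad of the world's.
- hotplate: Fixed laboratory hot plate (cold): a cream housing with a white square plate, 160 x 160 mm, on top. Origin at bench level below the centre of the plate; the plate's top is 95 mm above the bench, its sides run along the body's x and y. The housing is 160 mm wide (y) and goes on 70 mm beyond the plate on the +x side, where the knobs are, at 83 mm high.
- reagent_bottle: Bystander: amber bottle, 64 mm across, 140 mm tall, beyond and beside the step. Origin at the centre of its base.
- beaker: Bystander: glass beaker, 72 mm across, 90 mm tall, beyond and beside the step. Origin at the centre of its base.
- flask_insert: Bystander: round aluminium flask insert, 100 mm across, 40 mm high, with a dished top, beyond the tread. Origin at the centre of its base.
Not all that is in view belongs to the job. What is shaped like the block but green, purple or yellow is not meant.

How it is judged:
By the outcome, as a careful person would: the job done as asked, in the order asked, and still so for the second after the job is handed in, with the robot touching nothing.
It also fails if it takes over 69 s, if anything falls off the work surface, if the arm or the gripper's body presses on something with over 40 N, if the wrist force passes 120 N, or if a joint passes its speed limit or range.

## Working session

There is one attempt and no reset: what is moved stays moved. The work goes in short steps, Python scripts to look and compute and a tool call to move; the robot and the scene stay as the last step left them, time stands still between calls to the robot, and variables do not carry over. Pictures are saved under pics/ and viewed, at most 10 in all, crops included, and the job is handed in when it is done.

Besides the shell and the picture viewer there is one more tool, called after "Request:" by a JSON object that holds its "op" and its "data". send_rows: Moves the arm, as the interface text tells. Shift numbers are shares of 800 mm and turn numbers shares of 90 degrees, none past 1 either way. Its arguments: {"type":"object","properties":{"deltas":{"type":"array","items":{"type":"array"}},"gripper":{"type":"number"}},"required":["deltas"]}

```bash
ls; mkdir -p pics; cat > h.py <<'E'
import numpy as np, cv2
from plant import ctrl
def cam(p):
    H=p["color"].shape[0]; f=H/2/np.tan(np.radians(p["vertical_fov"])/2)
    K=np.array([[f,0,p["cx"]],[0,f,p["cy"]],[0,0,1]]); return K,np.array(p["rvec"],float),np.array(p["tvec"],float)
def onplane(p,uv,z):
    K,r,t=cam(p); R=cv2.Rodrigues(r)[0]; uv=np.atleast_2d(uv)
    d=(R.T@np.linalg.inv(K)@np.c_[uv,np.ones(len(uv))].T).T; c=-R.T@t
    return c+d*((z-c[2])/d[:,2])[:,None]
def proj(p,X):
    K,r,t=cam(p); return cv2.projectPoints(np.atleast_2d(np.array(X,float)),r,t,K,None)[0][:,0]
def save(p,n,scale=1): 
    im=cv2.cvtColor(p["color"],cv2.COLOR_RGB2BGR); cv2.imwrite(n,cv2.resize(im,None,fx=scale,fy=scale,interpolation=cv2.INTER_CUBIC))
E
python3 - <<'E'
from h import *
for n in ("top","side"):
    p=ctrl.snapshot(n); save(p,f"pics/{n}0.png",1.4)
    print(n,p["vertical_fov"],p["cx"],p["cy"],p.get("shot"),(-cv2.Rodrigues(np.array(p["rvec"]))[0].T@p["tvec"]).round(3))
    for t in ["block","step","hotplate","reagent_bottle","beaker","flask_insert"]:
        for d in ctrl.cut_out(p,t)[:4]:
            m=d["pixels"].astype(np.uint8); rr=cv2.minAreaRect(cv2.findNonZero(m))
            uv=np.array(d["xy"])*[560,420]; print(t,round(d["conf"],2),uv.round(),m.sum(),onplane(p,uv,.03).round(3)[0])
print(ctrl.get_obs())
E
```

```text
pics
top 55.155889692910996 273.2460701929848 212.91935722482214 1 [0.483 0.075 1.1  ]
block 0.94 [201. 305.] 945 [0.295 0.233 0.03 ]
block 0.91 [131. 301.] 1115 [0.306 0.414 0.03 ]
block 0.86 [120. 239.] 974 [0.468 0.445 0.03 ]
block 0.83 [185. 198.] 937 [0.575 0.279 0.03 ]
step 0.81 [283. 217.] 5820 [0.527 0.016 0.03 ]
hotplate 0.62 [420. 233.] 6264 [ 0.484 -0.351  0.03 ]
hotplate 0.55 [395. 142.] 720 [ 0.733 -0.286  0.03 ]
reagent_bottle 0.78 [394. 140.] 802 [ 0.737 -0.284  0.03 ]
flask_insert 0.61 [264. 123.] 1187 [0.78  0.068 0.03 ]
side 57.779145236174806 277.0884464103246 214.2756890442934 2 [ 0.5   -0.717  0.697]
block 0.85 [200. 184.] 766 [0.299 0.232 0.03 ]
block 0.71 [212. 151.] 742 [0.314 0.424 0.03 ]
block 0.69 [246. 171.] 724 [0.435 0.3   0.03 ]
block 0.61 [255. 147.] 435 [0.461 0.457 0.03 ]
step 0.56 [287. 240.] 4613 [ 0.554 -0.016  0.03 ]
hotplate 0.94 [253. 356.] 13185 [ 0.475 -0.333  0.03 ]
reagent_bottle 0.61 [385. 321.] 1748 [ 0.747 -0.256  0.03 ]
beaker 0.59 [339. 180.] 728 [0.727 0.255 0.03 ]
flask_insert 0.92 [369. 218.] 1060 [0.781 0.07  0.03 ]
flask_insert 0.24 [253. 351.] 13042 [ 0.475 -0.322  0.03 ]
{'clock': 0.7, 'joint_pos': array([ 8.35423227e+01,  2.05441463e+01,  6.84234071e-01,  1.23828138e-03,
       -7.01333336e+01, -1.65077902e+01]), 'qvel': array([-0.02611777,  0.11215337,  0.03400224,  0.02728314, -0.06638307,
       -0.10754718]), 'tau': array([-1.18679542e-03, -5.82167208e+01,  2.93244803e+01,  7.00159416e+00,
        1.24335013e-02, -3.67173368e-05]), 'tool_pos': array([0.2633778 , 0.62150642, 0.29220747]), 'orientation': array([-1.79993193e+02,  8.02551381e-04, -2.29650467e+01]), 'force': array([-0.56968343, -0.35758449, -0.3087685 ]), 'moment': array([ 0.01669886, -0.03213534, -0.00604104]), 'gripper_force': 0.0, 'opening': 0.08772800073323586}
```

View pics/top0.png

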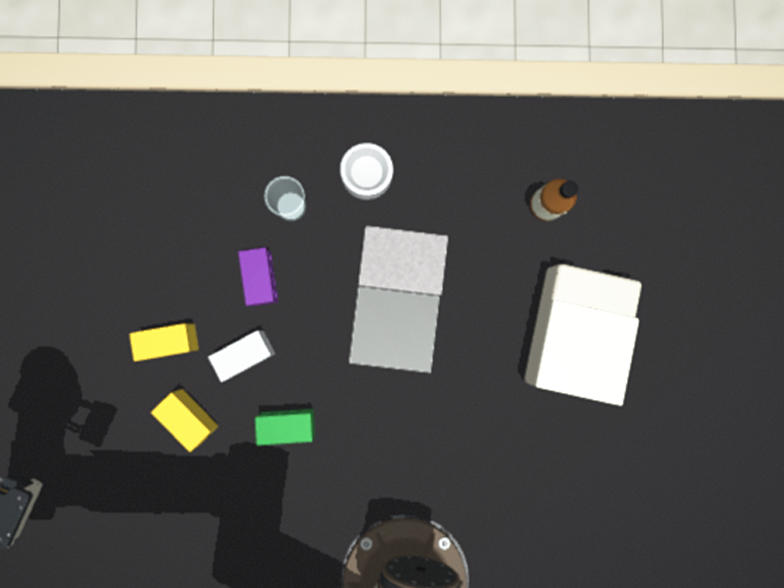

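View pics/side0.png

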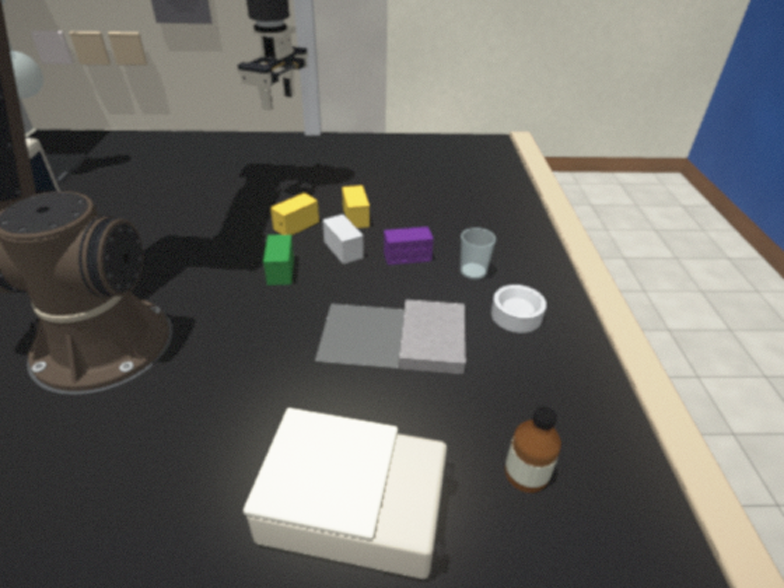

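The loose block is the silver-white one at (241,356) in the 1.4x top view and (343,238) in the side view. The other four box shapes are green (284,428), purple (257,277) and yellow (163,342) and (184,420), so they are excluded by colour. Next I fit the poses and enlarge the block in one crop to check the side its wells face.

```bash
cat >> h.py <<'E'
from scipy.optimize import minimize
def box(x,y,yaw,x0,x1,y0,y1,z0,z1):
    c,s=np.cos(yaw),np.sin(yaw)
    return np.array([[x+c*a-s*b,y+s*a+c*b,z] for a in(x0,x1) for b in(y0,y1) for z in(z0,z1)])
def fit(views,boxes,g):
    # views: [(pic,mask)], boxes: list of extents; IoU maximised
    def cost(q):
        tot=0
        for p,m in views:
            im=np.zeros(m.shape,np.uint8)
            for b in boxes:
                h=cv2.convexHull(proj(p,box(*q,*b)).astype(np.float32))
                cv2.fillConvexPoly(im,np.round(h*16).astype(np.int32),1,shift=4)
            tot+=1-(im&m).sum()/(im|m).sum()
        return tot
    best=None
    for dy in(-.2,0,.2):
        S=np.array(g)+np.array([[0,0,dy],[.015,0,dy],[0,.015,dy],[0,0,dy+.12]])
        r=minimize(cost,S[0],method="Nelder-Mead",options=dict(initial_simplex=S,xatol=1e-4,fatol=1e-4))
        if best is None or r.fun<best.fun: best=r
    return best.x,best.fun
def mask(p,name,uv):
    c=[d for d in ctrl.cut_out(p,name) if np.hypot(*(np.array(d["xy"])*[560,420]-uv))<15]
    return c[0]["pixels"].astype(np.uint8) if c else None
E
python3 - <<'E'
from h import *
T,S=ctrl.snapshot("top"),ctrl.snapshot("side")
B=[(-.05,.05,-.025,.025,0,.06)]
ST=[(0,.115,-.08,.08,0,.03),(-.15,0,-.08,.08,0,.004)]
HP=[(-.08,.08,-.08,.08,0,.095),(-.08,.15,-.08,.08,0,.083)]
for n,b,g in (("block",B,(.43,.3,-1.1)),("step",ST,(.54,.02,-.1)),("hotplate",HP,(.46,-.33,-.15))):
    V=[]
    for p in(T,S):
        uv=proj(p,[*g[:2],.03])[0]
        m=None
        for d in ctrl.cut_out(p,n):
            e=np.hypot(*(np.array(d["xy"])*[560,420]-uv))
            if e<25 and (m is None): m=d["pixels"].astype(np.uint8)
        if m is not None: V.append((p,m))
    for v in [V]+[[x] for x in V]:
        q,c=fit(v,b,g); print(n,len(v),q[:2].round(4),np.degrees(q[2]).round(1),round(c,3))
im=cv2.cvtColor(S["color"][145:200,215:285],cv2.COLOR_RGB2BGR); im2=cv2.cvtColor(T["color"][225:285,140:210],cv2.COLOR_RGB2BGR)
cv2.imwrite("pics/crop.png",np.vstack([cv2.resize(i,(500,290),interpolation=cv2.INTER_CUBIC) for i in(im,im2)]))
E
```

```text
block 1 [0.4317 0.3085] -63.3 0.028
block 1 [0.4317 0.3085] -63.3 0.028
step 2 [0.5545 0.0122] -6.9 0.083
step 1 [0.5556 0.0113] -7.3 0.053
step 1 [0.555  0.0125] -7.4 0.03
hotplate 2 [ 0.4421 -0.3223] -12.1 0.132
hotplate 1 [ 0.4413 -0.3255] -12.7 0.059
hotplate 1 [ 0.4428 -0.3186] -11.9 0.062
```

View pics/crop.png

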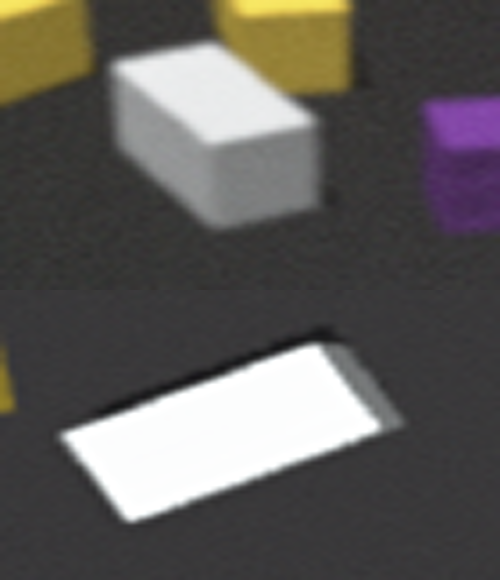

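The crop shows the silver block's plain -x long face and its plain end. The wells are therefore on the hidden face, which points to about +27° (world +x), as the task describes. Fits so far:
- **Block:** (0.432, 0.308), long axis at -63°.
- **Step:** (0.555, 0.012), yaw -7.2°.
- **Hot plate:** about (0.442, -0.322), yaw -12.3°.

```bash
cat > plan.py <<'E'
import sys, json, numpy as np
from plant import ctrl
def plan(wps, start=None):
    """wps: (x,y,z_tcp,yaw_deg,ncalls); prints the rows per call"""
    if start is None:
        o=ctrl.get_obs(); start=[*o["tool_pos"],o["orientation"][2]]
    c=np.array(start,float)
    for w in wps:
        t=np.array(w[:4],float); n=w[4]; d=t-c
        for k in range(n):
            a=np.radians(c[3]+d[3]*k/n); X=np.array([np.cos(a),np.sin(a),0]);Y=np.array([np.sin(a),-np.cos(a),0])
            s=d[:3]/n; v=np.array([s@X,s@Y,-s[2]])/.8; r=-d[3]/n/90
            print(json.dumps([[[round(float(q),4) for q in v*f],round(float(r*f),4)] for f in(.2,.4,.6,.8,1)]), "mm/row",round(np.linalg.norm(s)*200,1),"deg/row",round(abs(d[3]/n/5),1))
        c=t
E
python3 -c "
from plan import *
plan([(.4317,.3085,.18,-63.3,3),(.4317,.3085,.084,-63.3,1)])"
```

```text
[[[0.0231, 0.0185, 0.0093], 0.0299], [[0.0462, 0.0371, 0.0187], 0.0598], [[0.0693, 0.0556, 0.028], 0.0896], [[0.0924, 0.0742, 0.0374], 0.1195], [[0.1155, 0.0927, 0.0467], 0.1494]] mm/row 24.8 deg/row 2.7
[[[0.0268, 0.0127, 0.0093], 0.0299], [[0.0535, 0.0253, 0.0187], 0.0598], [[0.0803, 0.038, 0.028], 0.0896], [[0.1071, 0.0507, 0.0374], 0.1195], [[0.1338, 0.0633, 0.0467], 0.1494]] mm/row 24.8 deg/row 2.7
[[[0.029, 0.0061, 0.0093], 0.0299], [[0.058, 0.0122, 0.0187], 0.0598], [[0.0869, 0.0183, 0.028], 0.0896], [[0.1159, 0.0244, 0.0374], 0.1195], [[0.1449, 0.0305, 0.0467], 0.1494]] mm/row 24.8 deg/row 2.7
[[[0.0, 0.0, 0.024], -0.0], [[0.0, 0.0, 0.048], -0.0], [[0.0, 0.0, 0.072], -0.0], [[0.0, 0.0, 0.096], -0.0], [[0.0, 0.0, 0.12], -0.0]] mm/row 19.2 deg/row 0.0
```

Request:
{"op": "send_rows", "data": {"deltas": [[[0.023,0.0185,0.009],0.03],[[0.046,0.037,0.0185],0.06],[[0.069,0.0555,0.028],0.09],[[0.0925,0.074,0.0375],0.12],[[0.1155,0.0925,0.0465],0.15]], "gripper": 1}}

```text
clock: 1.52
tool_pos: [0.3199, 0.5163, 0.2546]
orientation: [-180.0, 0.0, -36.6]
force: [1.4, -0.3, -0.4]
opening: 0.0871
gripper_force: 0.0
```

Request:
{"op": "send_rows", "data": {"deltas": [[[0.027,0.0125,0.009],0.03],[[0.0535,0.025,0.0185],0.06],[[0.08,0.038,0.028],0.09],[[0.107,0.0505,0.0375],0.12],[[0.134,0.063,0.0465],0.15]]}}

```text
clock: 1.93
tool_pos: [0.3762, 0.412, 0.2176]
orientation: [-180.0, 0.0, -50.1]
force: [-0.2, -0.0, 0.3]
opening: 0.0872
gripper_force: 0.0
```

Request:
{"op": "send_rows", "data": {"deltas": [[[0.029,0.006,0.009],0.03],[[0.058,0.012,0.0185],0.06],[[0.087,0.018,0.028],0.09],[[0.116,0.0245,0.0375],0.12],[[0.145,0.0305,0.0465],0.15]]}}

```text
clock: 2.35
tool_pos: [0.4322, 0.3075, 0.1804]
orientation: [-180.0, 0.0, -63.6]
force: [0.2, 0.4, -0.4]
opening: 0.0874
gripper_force: 0.0
```

```bash
python3 - <<'E'
from h import *
S=ctrl.snapshot("side"); save(S,"pics/s1.png",1.4)
for d in ctrl.cut_out(S,"block"):
    uv=np.array(d["xy"])*[560,420]
    m=d["pixels"]; col=S["color"][m].mean(0)
    print(d["conf"],uv.round(),m.sum(),col.round())
    if np.ptp(col)<25:
        print(fit([(S,m.astype(np.uint8))],[(-.05,.05,-.025,.025,0,.06)],(.4317,.3085,-1.1)))
from plan import plan
o=ctrl.get_obs(); print(o["clock"],o["tool_pos"].round(4),o["orientation"].round(2))
plan([(.4317,.3085,.084,-63.3,1)])
E
```

```text
0.78 [214. 153.] 668 [133. 116.  48.]
0.73 [294. 176.] 833 [ 91.  52. 114.]
0.73 [199. 184.] 671 [43. 94. 52.]
0.66 [248. 169.] 677 [145. 147. 147.]
(array([ 0.43366619,  0.30935298, -1.13864857]), np.float64(0.07005494505494503))
0.63 [257. 151.] 453 [147. 130.  58.]
2.45 [0.4321 0.3056 0.1794] [ 1.7987e+02 -6.0000e-02 -6.3720e+01]
[[[-0.0007, -0.0002, 0.0239], -0.0009], [[-0.0014, -0.0005, 0.0477], -0.0019], [[-0.0021, -0.0007, 0.0716], -0.0028], [[-0.0028, -0.001, 0.0954], -0.0038], [[-0.0035, -0.0012, 0.1193], -0.0047]] mm/row 19.1 deg/row 0.1
```

Request:
{"op": "send_rows", "data": {"deltas": [[[-0.001,0,0.024],-0.001],[[-0.0015,0,0.048],-0.002],[[-0.002,0,0.0715],-0.003],[[-0.003,0,0.0955],-0.004],[[-0.003,0,0.12],-0.004]]}}

```text
clock: 2.87
tool_pos: [0.4309, 0.3115, 0.0843]
orientation: [-179.9, 0.0, -63.0]
force: [1.1, -0.1, 0.5]
opening: 0.0876
gripper_force: 0.0
```

Request:
{"op": "send_rows", "data": {"deltas": [[[0,0,0],0],[[0,0,0],0],[[0,0,0],0],[[0,0,0],0],[[0,0,0],0]], "gripper": 0}}

```text
clock: 3.28
tool_pos: [0.4311, 0.3114, 0.0859]
orientation: [-179.9, 0.1, -63.1]
force: [0.5, -0.3, 0.8]
opening: 0.0601
gripper_force: 0.0
```

Request:
{"op": "send_rows", "data": {"deltas": [[[0,0,0],0],[[0,0,0],0],[[0,0,0],0],[[0,0,0],0],[[0,0,0],0]]}}

```text
clock: 3.7
tool_pos: [0.4302, 0.3103, 0.0853]
orientation: [180.0, 0.0, -63.1]
force: [-4.4, -0.8, 5.8]
opening: 0.05
gripper_force: 29.8
```

```bash
python3 - <<'E'
from plan import *
o=ctrl.get_obs(); print(o["clock"],o["tool_pos"].round(4),o["orientation"].round(2),o["opening"],o["gripper_force"])
import numpy as np
a=np.radians(-7.2); C=lambda x,y=0:(.5548+x*np.cos(a)-y*np.sin(a),.0118+x*np.sin(a)+y*np.cos(a))
print(C(.06))
plan([(*o["tool_pos"][:2],.19,o["orientation"][2],1),(*C(.06),.19,-97.2,3),(*C(.06),.130,-97.2,1)])
E
```

```text
3.7 [0.4302 0.3103 0.0853] [179.96   0.   -63.11] 0.04997847022234793 29.809574782848358
(np.float64(0.6143268820788687), np.float64(0.004280005986141745))
[[[0.0, 0.0, -0.0262], -0.0], [[0.0, 0.0, -0.0524], -0.0], [[0.0, 0.0, -0.0786], -0.0], [[0.0, 0.0, -0.1047], -0.0], [[0.0, 0.0, -0.1309], -0.0]] mm/row 20.9 deg/row 0.0
[[[0.0297, -0.0021, -0.0], 0.0253], [[0.0594, -0.0043, -0.0], 0.0505], [[0.0891, -0.0064, -0.0], 0.0758], [[0.1187, -0.0086, -0.0], 0.101], [[0.1484, -0.0107, -0.0], 0.1263]] mm/row 23.8 deg/row 2.3
[[[0.0287, -0.008, -0.0], 0.0253], [[0.0574, -0.0159, -0.0], 0.0505], [[0.086, -0.0239, -0.0], 0.0758], [[0.1147, -0.0318, -0.0], 0.101], [[0.1434, -0.0398, -0.0], 0.1263]] mm/row 23.8 deg/row 2.3
[[[0.0266, -0.0135, -0.0], 0.0253], [[0.0531, -0.0269, -0.0], 0.0505], [[0.0797, -0.0404, -0.0], 0.0758], [[0.1062, -0.0538, -0.0], 0.101], [[0.1328, -0.0673, -0.0], 0.1263]] mm/row 23.8 deg/row 2.3
[[[0.0, 0.0, 0.015], -0.0], [[0.0, 0.0, 0.03], -0.0], [[0.0, 0.0, 0.045], -0.0], [[0.0, 0.0, 0.06], -0.0], [[0.0, 0.0, 0.075], -0.0]] mm/row 12.0 deg/row 0.0
```

Request:
{"op": "send_rows", "data": {"deltas": [[[0,0,-0.026],0],[[0,0,-0.052],0],[[0,0,-0.0785],0],[[0,0,-0.105],0],[[0,0,-0.131],0]]}}

```text
clock: 4.12
tool_pos: [0.4301, 0.3101, 0.19]
orientation: [179.9, 0.0, -63.1]
force: [-0.6, 0.7, -6.6]
opening: 0.0503
gripper_force: 29.8
```

Request:
{"op": "send_rows", "data": {"deltas": [[[0.0295,-0.002,0],0.025],[[0.0595,-0.0045,0],0.0505],[[0.089,-0.0065,0],0.076],[[0.1185,-0.0085,0],0.101],[[0.1485,-0.0105,0],0.1265]]}}

```text
clock: 4.53
tool_pos: [0.4916, 0.2072, 0.189]
orientation: [179.9, 0.0, -74.6]
force: [0.3, 0.7, -6.1]
opening: 0.0499
gripper_force: 29.8
```

Request:
{"op": "send_rows", "data": {"deltas": [[[0.0285,-0.008,0],0.025],[[0.0575,-0.016,0],0.0505],[[0.086,-0.024,0],0.076],[[0.1145,-0.032,0],0.101],[[0.1435,-0.04,0],0.1265]]}}

```text
clock: 4.95
tool_pos: [0.5531, 0.1052, 0.1889]
orientation: [179.9, 0.0, -86.0]
force: [-0.6, 0.2, -5.2]
opening: 0.0501
gripper_force: 29.8
```

Request:
{"op": "send_rows", "data": {"deltas": [[[0.0265,-0.0135,0],0.025],[[0.053,-0.027,0],0.0505],[[0.0795,-0.0405,0],0.076],[[0.106,-0.054,0],0.101],[[0.133,-0.0675,0],0.1265]]}}

```text
clock: 5.37
tool_pos: [0.6146, 0.0031, 0.1887]
orientation: [179.9, -0.0, -97.4]
force: [-0.1, 0.2, -5.7]
opening: 0.0502
gripper_force: 29.8
```

```bash
python3 - <<'E'
from plan import *
from h import *
o=ctrl.get_obs(); print(o["clock"],o["tool_pos"].round(4),o["orientation"].round(2),o["opening"],o["gripper_force"])
p=ctrl.snapshot("side"); save(p,"pics/s2.png",1.4)
plan([(.6143,.0043,.122,-97.2,2),(.6143,.0043,.115,-97.2,1)])
E
```

```text
5.3667 [0.6146 0.0031 0.1887] [179.9  -0.  -97.4] 0.05018139143835802 29.781020879745483
[[[-0.0005, 0.0003, 0.0083], -0.0005], [[-0.001, 0.0007, 0.0167], -0.0009], [[-0.0015, 0.001, 0.025], -0.0014], [[-0.0019, 0.0014, 0.0333], -0.0019], [[-0.0024, 0.0017, 0.0416], -0.0024]] mm/row 6.7 deg/row 0.0
[[[-0.0005, 0.0003, 0.0083], -0.0005], [[-0.001, 0.0007, 0.0167], -0.0009], [[-0.0015, 0.001, 0.025], -0.0014], [[-0.0019, 0.0014, 0.0333], -0.0019], [[-0.0024, 0.0017, 0.0416], -0.0024]] mm/row 6.7 deg/row 0.0
[[[0.0, 0.0, 0.0017], -0.0], [[0.0, 0.0, 0.0035], -0.0], [[0.0, 0.0, 0.0052], -0.0], [[0.0, 0.0, 0.007], -0.0], [[0.0, 0.0, 0.0087], -0.0]] mm/row 1.4 deg/row 0.0
```

View pics/s2.png

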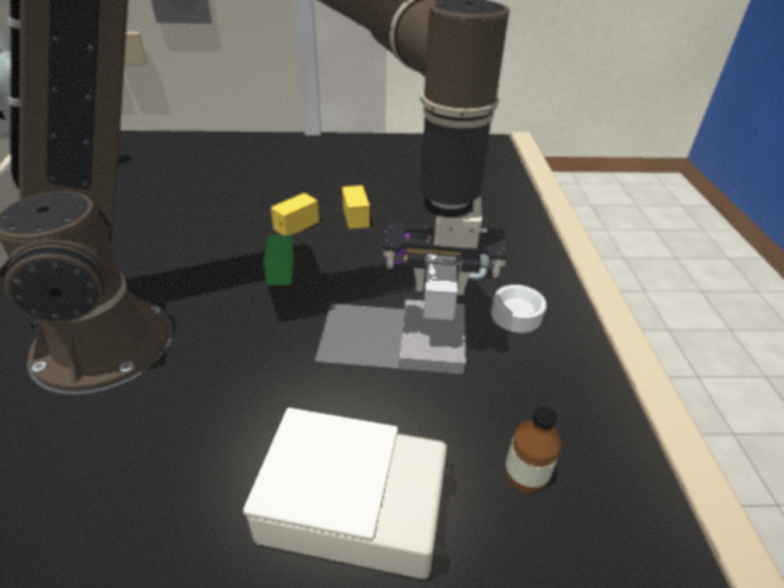

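The block, at (441,290), is held upright above the tread, which is at (433,335). I lower it gently.

Request:
{"op": "send_rows", "data": {"deltas": [[[-0.0005,0,0.008],0],[[-0.001,0,0.0165],0],[[-0.001,0,0.025],0],[[-0.001,0,0.0335],0],[[-0.001,0,0.0415],0]]}}

```text
clock: 5.83
tool_pos: [0.6144, 0.0057, 0.1551]
orientation: [179.9, -0.0, -97.2]
force: [-0.6, 0.0, -5.7]
opening: 0.0499
gripper_force: 29.8
```

Request:
{"op": "send_rows", "data": {"deltas": [[[0,0,0.008],0],[[0,0,0.0165],0],[[0,0,0.025],0],[[0,0,0.0335],0],[[0,0,0.0405],0]]}}

```text
clock: 6.25
tool_pos: [0.6149, 0.0051, 0.1229]
orientation: [180.0, -0.0, -97.3]
force: [-0.6, -0.6, -6.1]
opening: 0.0499
gripper_force: 29.8
```

Request:
{"op": "send_rows", "data": {"deltas": [[[0,0,0.0015],0],[[0,0,0.003],0],[[0,0,0.0045],0],[[0,0,0.006],0],[[0,0,0.0075],0]]}}

```text
clock: 6.67
tool_pos: [0.6153, 0.005, 0.118]
orientation: [-180.0, 0.0, -97.3]
force: [0.1, -1.3, -5.2]
opening: 0.0502
gripper_force: 29.8
```

Not quite in contact yet, so I ease down another 3 mm.

Request:
{"op": "send_rows", "data": {"deltas": [[[0,0,0.001],0],[[0,0,0.002],0],[[0,0,0.003],0],[[0,0,0.0035],0],[[0,0,0.0035],0]]}}

```text
clock: 7.08
tool_pos: [0.6152, 0.0051, 0.1154]
orientation: [-180.0, 0.0, -97.3]
force: [-0.5, 0.2, -0.9]
opening: 0.0501
gripper_force: 29.8
```

Request:
{"op": "send_rows", "data": {"deltas": [[[0,0,0],0],[[0,0,0],0],[[0,0,0],0],[[0,0,0],0],[[0,0,0],0]], "gripper": 1}}

```text
clock: 7.5
tool_pos: [0.6153, 0.0051, 0.1153]
orientation: [-180.0, 0.0, -97.3]
force: [-0.1, 0.0, -0.3]
opening: 0.078
gripper_force: 0.0
```

Request:
{"op": "send_rows", "data": {"deltas": [[[0,0,0],0],[[0,0,0],0],[[0,0,-0.01],0],[[0,0,-0.025],0],[[0,0,-0.045],0]]}}

```text
clock: 7.92
tool_pos: [0.6145, 0.0049, 0.1508]
orientation: [179.9, -0.0, -97.3]
force: [1.2, 0.8, 0.1]
opening: 0.0876
gripper_force: 0.0
```

Request:
{"op": "send_rows", "data": {"deltas": [[[0,0,-0.02],0],[[0,0,-0.04],0],[[0,0,-0.06],0],[[0,0,-0.075],0],[[0,0,-0.085],0]]}}

```text
clock: 8.33
tool_pos: [0.6156, 0.0051, 0.2213]
orientation: [-179.9, 0.0, -97.2]
force: [0.6, 0.9, 0.6]
opening: 0.0875
gripper_force: 0.0
```

```bash
python3 - <<'E'
from plan import *
from h import *
o=ctrl.get_obs(); print(o["clock"],o["tool_pos"].round(4),o["orientation"].round(2),o["opening"],o["joint_pos"].round(1))
p=ctrl.snapshot("side"); save(p,"pics/s3.png",1.4)
B=[(-.025,.025,-.05,.05,.03,.09)]
for d in ctrl.cut_out(p,"block"):
    m=d["pixels"]; print(np.round(np.array(d["xy"])*[560,420]),p["color"][m].mean(0).round())
    if np.ptp(p["color"][m].mean(0))<25: print(fit([(p,m.astype(np.uint8))],B,(.6145,.0045,-.126)))
a=np.radians(-7.2); C=lambda x,y=0:(.5548+x*np.cos(a)-y*np.sin(a),.0118+x*np.sin(a)+y*np.cos(a))
plan([(*C(.115),.22,-7.2,3),(*C(.115),.113,-7.2,1)])
E
```

```text
8.3333 [0.6156 0.0051 0.2213] [-1.7987e+02  4.0000e-02 -9.7250e+01] 0.08750080513212428 [ 18.6  18.  -12.8   0.  -59.1 -25.9]
[314. 226.] [168. 169. 170.]
(array([ 0.61706462,  0.00366165, -0.11746056]), np.float64(0.0366876310272537))
[300. 182.] [72. 49. 84.]
[213. 154.] [172. 152.  64.]
[257. 151.] [188. 169.  72.]
[199. 183.] [39. 83. 46.]
[[[0.0001, -0.0045, 0.0001], -0.0667], [[0.0002, -0.0089, 0.0002], -0.1334], [[0.0003, -0.0134, 0.0002], -0.2001], [[0.0003, -0.0179, 0.0003], -0.2668], [[0.0004, -0.0224, 0.0004], -0.3335]] mm/row 3.6 deg/row 6.0
[[[0.0023, -0.0038, 0.0001], -0.0667], [[0.0046, -0.0077, 0.0002], -0.1334], [[0.0069, -0.0115, 0.0002], -0.2001], [[0.0092, -0.0153, 0.0003], -0.2668], [[0.0116, -0.0192, 0.0004], -0.3335]] mm/row 3.6 deg/row 6.0
[[[0.0039, -0.0022, 0.0001], -0.0667], [[0.0078, -0.0043, 0.0002], -0.1334], [[0.0118, -0.0065, 0.0002], -0.2001], [[0.0157, -0.0086, 0.0003], -0.2668], [[0.0196, -0.0108, 0.0004], -0.3335]] mm/row 3.6 deg/row 6.0
[[[0.0, 0.0, 0.0267], -0.0], [[0.0, 0.0, 0.0535], -0.0], [[0.0, 0.0, 0.0802], -0.0], [[0.0, 0.0, 0.107], -0.0], [[0.0, 0.0, 0.1337], -0.0]] mm/row 21.4 deg/row 0.0
```

The block stands free on the tread at (0.616, 0.004), as planned. Next I go behind it with the fingers side by side.

Request:
{"op": "send_rows", "data": {"deltas": [[[0,-0.005,0],-0.067],[[0,-0.01,0],-0.1335],[[0,-0.0145,0],-0.2],[[0,-0.0195,0],-0.267],[[0,-0.0245,0],-0.3335]], "gripper": 0.45}}

```text
clock: 8.85
tool_pos: [0.6342, 0.0024, 0.2178]
orientation: [179.9, 0.0, -67.0]
force: [0.0, 0.5, -0.4]
opening: 0.0598
gripper_force: 0.0
```

Request:
{"op": "send_rows", "data": {"deltas": [[[0.0025,-0.004,0],-0.067],[[0.005,-0.0085,0],-0.1335],[[0.0075,-0.0125,0],-0.2],[[0.01,-0.0165,0],-0.267],[[0.0125,-0.021,0],-0.3335]]}}

```text
clock: 9.27
tool_pos: [0.6535, -0.0003, 0.2178]
orientation: [179.9, 0.1, -36.9]
force: [-0.0, -0.1, -0.1]
opening: 0.0396
gripper_force: 0.0
```

Request:
{"op": "send_rows", "data": {"deltas": [[[0.004,-0.0025,0],-0.067],[[0.0085,-0.0045,0],-0.1335],[[0.013,-0.007,0],-0.2],[[0.017,-0.0095,0],-0.267],[[0.0215,-0.012,0],-0.3335]]}}

```text
clock: 9.68
tool_pos: [0.6731, -0.003, 0.2177]
orientation: [180.0, 0.1, -6.9]
force: [0.3, -0.6, 0.5]
opening: 0.0396
gripper_force: 0.0
```

```bash
python3 - <<'E'
from plan import *
o=ctrl.get_obs(); print(o["clock"],o["tool_pos"].round(4),o["orientation"].round(2),o["opening"])
a=np.radians(-7.2); d=o["tool_pos"][:2]-[.5548,.0118]
print("step xy",d@[np.cos(a),np.sin(a)],d@[-np.sin(a),np.cos(a)])
E
```

```text
9.6833 [ 0.6731 -0.003   0.2177] [ 1.7997e+02  1.0000e-01 -6.9200e+00] 0.039619979477132757
step xy 0.11921269621222505 0.00014832867548856404
```

Request:
{"op": "send_rows", "data": {"deltas": [[[0,0,0.026],0],[[0,0,0.0525],0],[[0,0,0.0785],0],[[0,0,0.105],0],[[0,0,0.131],0]]}}

```text
clock: 10.1
tool_pos: [0.6727, -0.0031, 0.1121]
orientation: [180.0, 0.1, -7.2]
force: [-0.1, -0.2, -0.2]
opening: 0.0395
gripper_force: 0.0
```

Request:
{"op": "send_rows", "data": {"deltas": [[[-0.004,0,0],0],[[-0.009,0,0],0],[[-0.014,0,0],0],[[-0.019,0,0],0],[[-0.024,0,0],0]]}}

```text
clock: 10.52
tool_pos: [0.6545, -0.0003, 0.1157]
orientation: [-180.0, -0.1, -7.2]
force: [-0.2, 0.3, 0.6]
opening: 0.0396
gripper_force: 0.0
```

Request:
{"op": "send_rows", "data": {"deltas": [[[-0.005,0,0],0],[[-0.01,0,0],0],[[-0.015,0,0],0],[[-0.02,0,0],0],[[-0.025,0,0],0]]}}

```text
clock: 10.93
tool_pos: [0.6361, 0.0024, 0.1157]
orientation: [-179.9, -0.3, -7.2]
force: [6.8, -1.3, 3.1]
opening: 0.0391
gripper_force: 2.8
```

Request:
{"op": "send_rows", "data": {"deltas": [[[-0.005,0,0],0],[[-0.01,0,0],0],[[-0.015,0,0],0],[[-0.02,0,0],0],[[-0.025,0,0],0]]}}

```text
clock: 11.35
tool_pos: [0.6164, 0.0049, 0.1157]
orientation: [-179.9, -0.3, -7.2]
force: [5.4, 0.1, 3.8]
opening: 0.04
gripper_force: 2.9
```

```bash
python3 - <<'E'
from h import *
o=ctrl.get_obs(); print(o["clock"],o["tool_pos"].round(4),o["orientation"].round(2),o["force"])
p=ctrl.snapshot("side"); im=cv2.cvtColor(p["color"][170:280,210:350],cv2.COLOR_RGB2BGR); cv2.imwrite("pics/s4.png",cv2.resize(im,(560,440),interpolation=cv2.INTER_CUBIC))
a=np.radians(-7.2); d=o["tool_pos"][:2]-[.5548,.0118]
print("step xy",d@[np.cos(a),np.sin(a)],d@[-np.sin(a),np.cos(a)])
E
```

```text
11.35 [0.6164 0.0049 0.1157] [-179.93   -0.27   -7.17] [5.44211008 0.08637713 3.789837  ]
step xy 0.06197921003350914 0.0009199578041640026
```

View pics/s4.png

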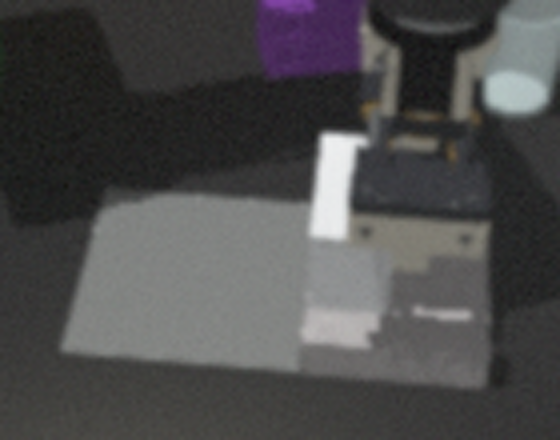

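The block, at (345,215) in the crop, slides upright with its front face close to the edge. I keep pushing, more slowly.

Request:
{"op": "send_rows", "data": {"deltas": [[[-0.005,0,0],0],[[-0.01,0,0],0],[[-0.0145,0,0],0],[[-0.019,0,0],0],[[-0.023,0,0],0]]}}

```text
clock: 11.82
tool_pos: [0.5983, 0.0073, 0.1157]
orientation: [-179.9, -0.3, -7.2]
force: [6.5, -1.2, 4.6]
opening: 0.0395
gripper_force: 3.2
```

Request:
{"op": "send_rows", "data": {"deltas": [[[-0.0035,0,0],0],[[-0.007,0,0],0],[[-0.0105,0,0],0],[[-0.014,0,0],0],[[-0.0175,0,0],0]]}}

```text
clock: 12.23
tool_pos: [0.5834, 0.0089, 0.1152]
orientation: [-179.9, -0.1, -7.2]
force: [2.9, 0.3, 4.0]
opening: 0.0396
gripper_force: 1.5
```

```bash
python3 - <<'E'
from h import *
o=ctrl.get_obs(); print(o["clock"],o["tool_pos"].round(4),o["orientation"].round(2),o["force"])
p=ctrl.snapshot("side"); im=cv2.cvtColor(p["color"][170:280,210:350],cv2.COLOR_RGB2BGR); cv2.imwrite("pics/s5.png",cv2.resize(im,(560,440),interpolation=cv2.INTER_CUBIC))
E
```

```text
12.2333 [0.5834 0.0089 0.1152] [-1.7995e+02 -1.5000e-01 -7.1900e+00] [2.91999506 0.28355774 3.9852487 ]
```

View pics/s5.png

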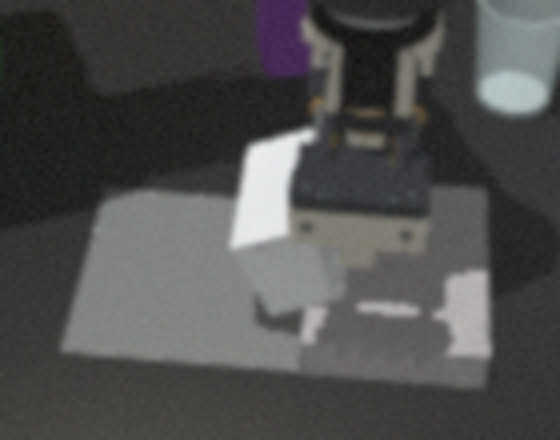

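The block, at (290,235) in the crop, is tilting over the edge and still rests on the fingertips. I continue the push.

Request:
{"op": "send_rows", "data": {"deltas": [[[-0.004,0,0],0],[[-0.009,0,0],0],[[-0.014,0,0],0],[[-0.018,0,0],0],[[-0.02,0,0],0]]}}

```text
clock: 12.7
tool_pos: [0.5656, 0.0105, 0.1138]
orientation: [180.0, 0.1, -7.2]
force: [0.0, 0.2, 0.0]
opening: 0.0393
gripper_force: 0.0
```

```bash
python3 - <<'E'
from h import *
o=ctrl.get_obs(); print(o["clock"],o["tool_pos"].round(4),o["orientation"].round(2),o["force"])
p=ctrl.snapshot("side"); im=cv2.cvtColor(p["color"][170:280,210:350],cv2.COLOR_RGB2BGR); cv2.imwrite("pics/s6.png",cv2.resize(im,(560,440),interpolation=cv2.INTER_CUBIC))
E
```

```text
12.7 [0.5656 0.0105 0.1138] [ 1.7998e+02  6.0000e-02 -7.2200e+00] [0.01460423 0.19071308 0.01737808]
```

View pics/s6.png

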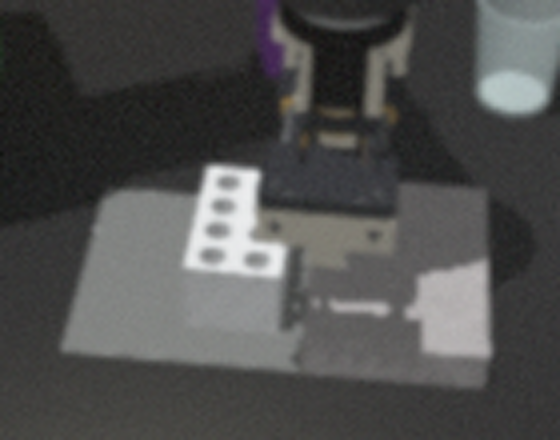

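The block landed on the mat wells up, with four wells in a row visible around (225,220) in the crop. It is clear of the riser and nothing touches it. I back off, rise and measure it.

Request:
{"op": "send_rows", "data": {"deltas": [[[0.01,0,-0.005],0],[[0.025,0,-0.02],0],[[0.025,0,-0.05],0],[[0.025,0,-0.08],0],[[0.025,0,-0.11],0]]}}

```text
clock: 13.17
tool_pos: [0.5872, 0.0079, 0.2032]
orientation: [180.0, 0.0, -7.2]
force: [0.6, 0.7, 0.1]
opening: 0.0394
gripper_force: 0.0
```

Request:
{"op": "send_rows", "data": {"deltas": [[[0.03,0,-0.02],0.0667],[[0.06,0,-0.02],0.1333],[[0.09,0,-0.02],0.2],[[0.1,0,-0.02],0.2667],[[0.1,0,-0.02],0.3333]], "gripper": 1}}

```text
clock: 13.58
tool_pos: [0.6683, -0.0025, 0.2178]
orientation: [180.0, -0.0, -37.5]
force: [0.4, 0.0, 0.0]
opening: 0.0673
gripper_force: 0.0
```

```bash
python3 - <<'E'
from h import *
from plan import plan
o=ctrl.get_obs(); print(o["clock"],o["tool_pos"].round(4),o["orientation"].round(2))
B=[(-.03,.03,-.05,.05,.004,.054)]
V=[]
for n in("side","top"):
    p=ctrl.snapshot(n); save(p,f"pics/{n}7.png",1.4)
    for d in ctrl.cut_out(p,"block"):
        m=d["pixels"]; uv=np.array(d["xy"])*[560,420]; col=p["color"][m].mean(0)
        print(n,uv.round(),m.sum(),col.round())
        if np.ptp(col)<25 and np.hypot(*(uv-proj(p,[.525,.016,.03])[0]))<30:
            q=fit([(p,m.astype(np.uint8))],B,(.525,.016,-.126)); print(q); V.append((p,m.astype(np.uint8)))
if len(V)==2: q=fit(V,B,(.525,.016,-.126)); print(q)
x,y,a=q[0]; w=np.degrees(a)-90
print(x,y,w)
plan([(x,y,.20,w,2),(x,y,.105,w,1)])
E
```

```text
13.5833 [ 0.6683 -0.0025  0.2178] [ 1.7999e+02 -3.0000e-02 -3.7540e+01]
side [196. 185.] 687 [40. 86. 47.]
side [256. 148.] 471 [188. 168.  72.]
side [211. 150.] 708 [172. 153.  64.]
side [293. 176.] 782 [ 93.  54. 116.]
side [271. 233.] 964 [181. 183. 184.]
(array([ 0.511521  ,  0.01692898, -0.11246516]), np.float64(0.07788461538461533))
top [283. 225.] 839 [240. 242. 242.]
(array([ 0.51109959,  0.01626697, -0.09589783]), np.float64(0.11122881355932202))
top [133. 303.] 1150 [216. 205.  76.]
(array([ 0.51035653,  0.01709362, -0.13481553]), np.float64(0.19251325010231257))
0.510356527375093 0.017093617427836605 -97.72436069988555
[[[-0.017, 0.0098, 0.0023], 0.0675], [[-0.034, 0.0196, 0.0045], 0.1349], [[-0.051, 0.0294, 0.0068], 0.2024], [[-0.0679, 0.0392, 0.0091], 0.2698], [[-0.0849, 0.049, 0.0113], 0.3373]] mm/row 15.8 deg/row 6.1
[[[-0.0097, 0.017, 0.0023], 0.0675], [[-0.0194, 0.0341, 0.0045], 0.1349], [[-0.0291, 0.0511, 0.0068], 0.2024], [[-0.0388, 0.0681, 0.0091], 0.2698], [[-0.0485, 0.0852, 0.0113], 0.3373]] mm/row 15.8 deg/row 6.1
[[[0.0, 0.0, 0.0238], -0.0], [[0.0, 0.0, 0.0475], -0.0], [[0.0, 0.0, 0.0713], -0.0], [[0.0, 0.0, 0.095], -0.0], [[0.0, 0.0, 0.1188], -0.0]] mm/row 19.0 deg/row 0.0
```

```bash
python3 - <<'E'
from plan import plan
plan([(.5111,.0167,.18,-96.7,2),(.5111,.0167,.107,-96.7,1)])
E
```

```text
[[[-0.0169, 0.0098, 0.0048], 0.0663], [[-0.0338, 0.0196, 0.0095], 0.1326], [[-0.0506, 0.0293, 0.0143], 0.199], [[-0.0675, 0.0391, 0.0191], 0.2653], [[-0.0844, 0.0489, 0.0238], 0.3316]] mm/row 16.1 deg/row 6.0
[[[-0.0098, 0.0169, 0.0048], 0.0663], [[-0.0196, 0.0338, 0.0095], 0.1326], [[-0.0293, 0.0506, 0.0143], 0.199], [[-0.0391, 0.0675, 0.0191], 0.2653], [[-0.0489, 0.0844, 0.0238], 0.3316]] mm/row 16.1 deg/row 6.0
[[[0.0, 0.0, 0.0182], -0.0], [[0.0, 0.0, 0.0365], -0.0], [[0.0, 0.0, 0.0547], -0.0], [[0.0, 0.0, 0.073], -0.0], [[0.0, 0.0, 0.0912], -0.0]] mm/row 14.6 deg/row 0.0
```

Request:
{"op": "send_rows", "data": {"deltas": [[[-0.017,0.01,0.005],0.0665],[[-0.034,0.0195,0.0095],0.1325],[[-0.0505,0.0295,0.0145],0.199],[[-0.0675,0.039,0.019],0.2655],[[-0.0845,0.049,0.024],0.3315]]}}

```text
clock: 14.2
tool_pos: [0.5875, 0.0078, 0.1992]
orientation: [-180.0, -0.0, -67.1]
force: [0.7, 0.3, 0.5]
opening: 0.0878
gripper_force: 0.0
```

Request:
{"op": "send_rows", "data": {"deltas": [[[-0.01,0.017,0.005],0.0665],[[-0.0195,0.034,0.0095],0.1325],[[-0.0295,0.0505,0.0145],0.199],[[-0.039,0.0675,0.019],0.2655],[[-0.049,0.0845,0.024],0.3315]]}}

```text
clock: 14.62
tool_pos: [0.51, 0.0175, 0.1801]
orientation: [-180.0, 0.0, -97.0]
force: [0.1, -0.6, 0.6]
opening: 0.0876
gripper_force: 0.0
```

Request:
{"op": "send_rows", "data": {"deltas": [[[0,0,0.018],0],[[0,0,0.0365],0],[[0,0,0.0545],0],[[0,0,0.073],0],[[0,0,0.091],0]]}}

```text
clock: 15.03
tool_pos: [0.5108, 0.0176, 0.1069]
orientation: [-179.9, 0.0, -96.6]
force: [-1.1, -0.0, 0.6]
opening: 0.0878
gripper_force: 0.0
```

```bash
python3 - <<'E'
from h import *
o=ctrl.get_obs(); print(o["clock"],o["tool_pos"].round(4),o["orientation"].round(2))
a=np.radians(-6.7); d=np.array([.5111,.0167])-o["tool_pos"][:2]
print("along tool x, y (block)",d@[np.sin(a),-np.cos(a)],d@[-np.cos(a),-np.sin(a)])
E
```

```text
15.0333 [0.5108 0.0176 0.1069] [-1.7994e+02  3.0000e-02 -9.6650e+01]
along tool x, y (block) 0.0008423220111591143 -0.00042037942412010375
```

Aligned within 1 mm. I lower 6 mm, which leaves the tips 5 mm above the tread, then grip and lift.

Request:
{"op": "send_rows", "data": {"deltas": [[[0,0,0.002],0],[[0,0,0.004],0],[[0,0,0.006],0],[[0,0,0.0075],0],[[0,0,0.0075],0]]}}

```text
clock: 15.45
tool_pos: [0.5111, 0.0176, 0.1016]
orientation: [-179.9, 0.0, -96.8]
force: [-1.0, 0.4, -0.3]
opening: 0.0879
gripper_force: 0.0
```

Request:
{"op": "send_rows", "data": {"deltas": [[[0,0,0],0],[[0,0,0],0],[[0,0,0],0],[[0,0,0],0],[[0,0,0],0]], "gripper": 0}}

```text
clock: 15.87
tool_pos: [0.5104, 0.0173, 0.101]
orientation: [180.0, -0.0, -96.9]
force: [-4.8, 2.1, 8.6]
opening: 0.0598
gripper_force: 18.8
```

Request:
{"op": "send_rows", "data": {"deltas": [[[0,0,0],0],[[0,0,0],0],[[0,0,0],0],[[0,0,0],0],[[0,0,0],0]]}}

```text
clock: 16.28
tool_pos: [0.5104, 0.0173, 0.101]
orientation: [180.0, -0.0, -96.9]
force: [-4.3, 1.5, 5.8]
opening: 0.0601
gripper_force: 29.9
```

Request:
{"op": "send_rows", "data": {"deltas": [[[0,0,-0.005],0],[[0,0,-0.02],0],[[0,0,-0.045],0],[[0,0,-0.07],0],[[0,0,-0.095],0]]}}

```text
clock: 16.7
tool_pos: [0.5103, 0.0172, 0.1771]
orientation: [179.9, -0.0, -96.9]
force: [0.2, 0.1, -5.4]
opening: 0.0595
gripper_force: 29.9
```

Request:
{"op": "send_rows", "data": {"deltas": [[[0,0,-0.03],0],[[0,0,-0.06],0],[[0,0,-0.09],0],[[0,0,-0.1],0],[[0,0,-0.1],0]]}}

```text
clock: 17.12
tool_pos: [0.5116, 0.0177, 0.2585]
orientation: [-179.8, 0.1, -96.9]
force: [0.6, -0.5, -4.8]
opening: 0.0601
gripper_force: 29.9
```

```bash
python3 - <<'E'
from h import *
o=ctrl.get_obs(); print(o["clock"],o["tool_pos"].round(4),o["orientation"].round(2),o["opening"],o["joint_pos"].round(1))
im=[]
for n in("top","side"):
    p=ctrl.snapshot(n); im.append(p["color"])
    uv=proj(p,[.46,-.32,.09])[0]
    ds=[d for d in ctrl.cut_out(p,"hotplate") if np.hypot(*(np.array(d["xy"])*[560,420]-uv))<40]
    m=ds[0]["pixels"].astype(np.uint8)
    HP=[(-.08,.08,-.08,.08,0,.095),(-.08,.15,-.08,.08,0,.083)]
    q,c=fit([(p,m)],HP,(.442,-.322,-.21)); print(n,m.sum(),q,c)
    top=proj(p,box(*q,-.08,.08,-.08,.08,.095,.095)[::2]); edge=proj(p,box(*q,.08,.15,-.08,.08,.083,.083)[::2])
    v=p["color"].copy()
    for a in(top,edge): cv2.polylines(v,[np.int32(np.round(a[[0,1,3,2]]*16))],True,(255,0,0),1,shift=4)
    x,y=np.int32(uv); v=v[y-70:y+70,x-90:x+90]; cv2.imwrite(f"pics/hp_{n}.png",cv2.cvtColor(cv2.resize(v,(540,420),interpolation=cv2.INTER_NEAREST),cv2.COLOR_RGB2BGR))
a,b=[cv2.imread(f"pics/hp_{n}.png") for n in("top","side")]
cv2.imwrite("pics/hp.png",cv2.resize(np.vstack([a,b]),(385,600)))
E
```

```text
17.1167 [0.5116 0.0177 0.2585] [-1.7981e+02  1.1000e-01 -9.6880e+01] 0.06010275467552416 [ 24.    6.5 -22.6   0.  -60.7 -30.9]
top 6425 [ 0.44040639 -0.32392181 -0.21002732] 0.054542759745071834
side 13197 [ 0.44247581 -0.31710755 -0.21923721] 0.05785843920145195
```

View pics/hp.png

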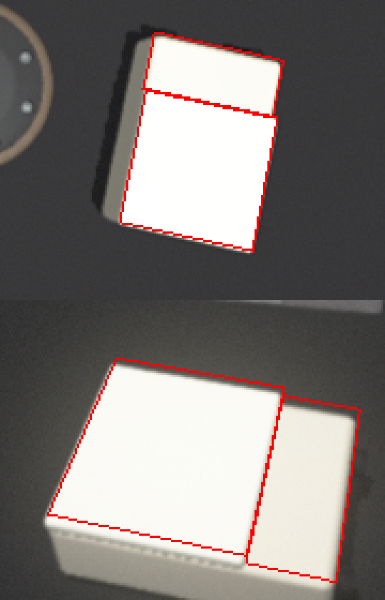

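The side overlay sits slightly high along the plate's far edge, so I measure the white plate itself by brightness.

```bash
python3 - <<'E'
from h import *
for n in("top","side"):
    p=ctrl.snapshot(n); b=p["color"][...,2].astype(np.uint8)
    roi=np.zeros_like(b); h=cv2.convexHull(proj(p,box(.441,-.32,-.213,-.1,.1,-.1,.1,.095,.095)).astype(np.float32))
    cv2.fillConvexPoly(roi,np.int32(h),1)
    bl=cv2.GaussianBlur(b,(3,3),0)
    print(n,np.percentile(b[roi>0],[10,30,50,70,90]))
    t=[250,246] if n=="top" else [235,243]
    for th in t:
        m=((bl>th)&(roi>0)).astype(np.uint8); m=cv2.morphologyEx(m,cv2.MORPH_OPEN,np.ones((5,5)))
        c=max(cv2.findContours(m,0,2)[0],key=cv2.contourArea)
        w=onplane(p,c[:,0].astype(float),.095)[:,:2]
        r=cv2.minAreaRect((w*1000).astype(np.float32)); print(th,m.sum(),r)
        q,cst=fit([(p,m)],[(-.08,.08,-.08,.08,.095,.0951)],(.441,-.321,-.21)); print(q.round(4),round(cst,3))
E
```

```text
top [ 57. 229. 254. 254. 255.]
250 3664 ((439.1258544921875, -323.3787536621094), (152.72244262695312, 153.79153442382812), 77.73249816894531)
[ 0.4388 -0.324  -0.2155] 0.108
246 3901 ((440.0045471191406, -323.466552734375), (153.23641967773438, 156.65335083007812), 77.50680541992188)
[ 0.4415 -0.3259 -0.2457] 0.12
side [ 71.  198.2 245.  246.  247. ]
235 6505 ((439.6236267089844, -324.98590087890625), (153.93165588378906, 153.4671630859375), 77.56072998046875)
[ 0.439  -0.3217 -0.2096] 0.089
243 6213 ((439.6983947753906, -324.6084899902344), (150.7567138671875, 150.50599670410156), 77.71722412109375)
[ 0.4363 -0.3183 -0.2288] 0.122
```

```bash
python3 - <<'E'
from plan import plan
plan([(.440,-.3235,.2585,-102.4,3),(.440,-.3235,.205,-102.4,1)])
E
```

```text
[[[0.0289, 0.0024, -0.0003], 0.0041], [[0.0578, 0.0048, -0.0005], 0.0082], [[0.0867, 0.0072, -0.0008], 0.0122], [[0.1156, 0.0096, -0.0011], 0.0163], [[0.1444, 0.012, -0.0013], 0.0204]] mm/row 23.2 deg/row 0.4
[[[0.029, 0.0015, -0.0003], 0.0041], [[0.0579, 0.0029, -0.0005], 0.0082], [[0.0869, 0.0044, -0.0008], 0.0122], [[0.1158, 0.0059, -0.0011], 0.0163], [[0.1448, 0.0073, -0.0013], 0.0204]] mm/row 23.2 deg/row 0.4
[[[0.029, 0.0005, -0.0003], 0.0041], [[0.058, 0.0011, -0.0005], 0.0082], [[0.0869, 0.0016, -0.0008], 0.0122], [[0.1159, 0.0022, -0.0011], 0.0163], [[0.1449, 0.0027, -0.0013], 0.0204]] mm/row 23.2 deg/row 0.4
[[[0.0, 0.0, 0.0134], -0.0], [[0.0, 0.0, 0.0268], -0.0], [[0.0, 0.0, 0.0401], -0.0], [[0.0, 0.0, 0.0535], -0.0], [[0.0, 0.0, 0.0669], -0.0]] mm/row 10.7 deg/row 0.0
```

Request:
{"op": "send_rows", "data": {"deltas": [[[0.029,0.0025,0],0.004],[[0.058,0.005,0],0.008],[[0.0865,0.007,0],0.012],[[0.1155,0.0095,0],0.0165],[[0.1445,0.012,0],0.0205]]}}

```text
clock: 17.83
tool_pos: [0.4868, -0.0971, 0.256]
orientation: [179.9, -0.0, -98.7]
force: [0.4, -0.4, -5.1]
opening: 0.0598
gripper_force: 29.9
```

Request:
{"op": "send_rows", "data": {"deltas": [[[0.029,0.0015,0],0.004],[[0.058,0.003,0],0.008],[[0.087,0.0045,0],0.012],[[0.116,0.006,0],0.0165],[[0.145,0.0075,0],0.0205]]}}

```text
clock: 18.25
tool_pos: [0.4632, -0.211, 0.256]
orientation: [179.9, -0.0, -100.6]
force: [1.5, 0.6, -6.4]
opening: 0.0595
gripper_force: 29.9
```

Request:
{"op": "send_rows", "data": {"deltas": [[[0.029,0.0005,0],0.004],[[0.058,0.001,0],0.008],[[0.087,0.0015,0],0.012],[[0.116,0.002,0],0.0165],[[0.145,0.0025,0],0.0205]]}}

```text
clock: 18.67
tool_pos: [0.44, -0.3246, 0.2558]
orientation: [179.9, 0.0, -102.4]
force: [0.5, -0.2, -6.3]
opening: 0.0598
gripper_force: 29.9
```

Request:
{"op": "send_rows", "data": {"deltas": [[[0,0,0.0135],0],[[0,0,0.027],0],[[0,0,0.04],0],[[0,0,0.0535],0],[[0,0,0.066],0]]}}

```text
clock: 19.08
tool_pos: [0.4404, -0.3229, 0.2025]
orientation: [179.9, 0.0, -102.4]
force: [-0.9, 0.2, -5.8]
opening: 0.06
gripper_force: 29.9
```

Request:
{"op": "send_rows", "data": {"deltas": [[[0,0,0],0],[[0,0,0],0],[[0,0,0],0],[[0,0,0],0],[[0,0,0],0]]}}

```text
clock: 19.5
tool_pos: [0.441, -0.3236, 0.2049]
orientation: [-179.9, -0.0, -102.4]
force: [-0.5, -0.3, -5.7]
opening: 0.0598
gripper_force: 29.9
```

```bash
python3 - <<'E'
from h import *
from plan import plan
o=ctrl.get_obs(); print(o["clock"],o["tool_pos"].round(4),o["orientation"].round(2),o["force"].round(1))
p=ctrl.snapshot("side"); im=cv2.cvtColor(p["color"][250:420,150:350],cv2.COLOR_RGB2BGR); cv2.imwrite("pics/s8.png",cv2.resize(im,(600,510),interpolation=cv2.INTER_CUBIC))
plan([(.440,-.3235,.1945,-102.4,1)])
E
```

```text
19.5 [ 0.441  -0.3236  0.2049] [-1.7993e+02 -1.0000e-02 -1.0240e+02] [-0.5 -0.3 -5.7]
[[[0.0, 0.0002, 0.0026], -0.0], [[0.0, 0.0005, 0.0051], -0.0], [[0.0, 0.0007, 0.0077], -0.0], [[0.0001, 0.0009, 0.0103], -0.0], [[0.0001, 0.0012, 0.0129], -0.0001]] mm/row 2.1 deg/row 0.0
```

View pics/s8.png

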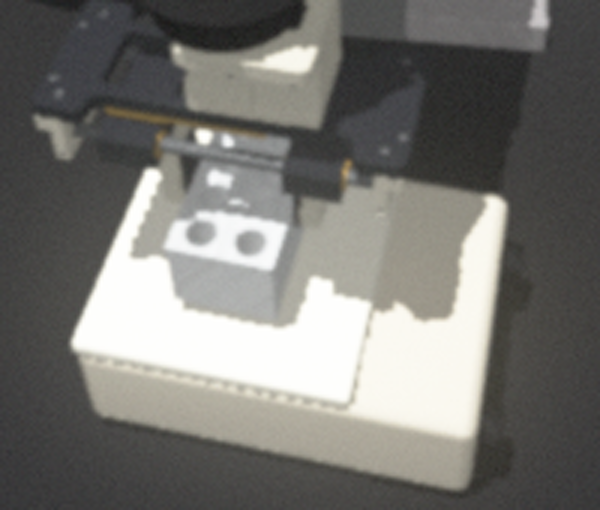

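The block is held level, wells up at (225,238) in the crop, about 8 mm over the plate. I lower it gently.

Request:
{"op": "send_rows", "data": {"deltas": [[[0,0.0005,0.0025],0],[[0,0.0005,0.005],0],[[0,0.001,0.0075],0],[[0,0.001,0.01],0],[[0,0.001,0.012],0]]}}

```text
clock: 19.97
tool_pos: [0.4397, -0.3234, 0.1942]
orientation: [180.0, 0.0, -102.4]
force: [-0.4, 0.6, -5.3]
opening: 0.0594
gripper_force: 29.9
```

Request:
{"op": "send_rows", "data": {"deltas": [[[0,0,0.0005],0],[[0,0,0.001],0],[[0,0,0.0015],0],[[0,0,0.002],0],[[0,0,0.002],0]]}}

```text
clock: 20.38
tool_pos: [0.4398, -0.3235, 0.193]
orientation: [-180.0, -0.0, -102.4]
force: [-0.1, -0.2, -6.8]
opening: 0.0599
gripper_force: 29.9
```

Request:
{"op": "send_rows", "data": {"deltas": [[[0,0,0.0004],0],[[0,0,0.0008],0],[[0,0,0.0012],0],[[0,0,0.0015],0],[[0,0,0.0015],0]]}}

```text
clock: 20.8
tool_pos: [0.4399, -0.3235, 0.1921]
orientation: [-180.0, -0.0, -102.4]
force: [-0.8, 0.8, -1.8]
opening: 0.06
gripper_force: 29.9
```

In contact. I release, wait, rise, and check the result.

Request:
{"op": "send_rows", "data": {"deltas": [[[0,0,0.0005],0],[[0,0,0.0005],0],[[0,0,0.0005],0],[[0,0,0.0005],0],[[0,0,0.0005],0]]}}

```text
clock: 21.22
tool_pos: [0.4399, -0.3235, 0.1921]
orientation: [-180.0, -0.0, -102.4]
force: [-2.6, 2.4, 5.9]
opening: 0.0598
gripper_force: 29.9
```

Request:
{"op": "send_rows", "data": {"deltas": [[[0,0,0],0],[[0,0,0],0],[[0,0,0],0],[[0,0,0],0],[[0,0,0],0]], "gripper": 1}}

```text
clock: 21.63
tool_pos: [0.44, -0.3235, 0.1913]
orientation: [-180.0, -0.0, -102.4]
force: [-0.5, -0.6, 0.3]
opening: 0.0855
gripper_force: 0.0
```

Request:
{"op": "send_rows", "data": {"deltas": [[[0,0,0],0],[[0,0,-0.01],0],[[0,0,-0.03],0],[[0,0,-0.05],0],[[0,0,-0.07],0]]}}

```text
clock: 22.05
tool_pos: [0.4398, -0.3235, 0.2485]
orientation: [180.0, -0.0, -102.4]
force: [0.8, 1.1, -0.3]
opening: 0.0877
gripper_force: 0.0
```

Request:
{"op": "send_rows", "data": {"deltas": [[[-0.02,0,-0.03],0],[[-0.06,0,-0.06],0],[[-0.1,0,-0.08],0],[[-0.15,0,-0.09],0],[[-0.2,0,-0.09],0]]}}

```text
clock: 22.47
tool_pos: [0.475, -0.1662, 0.3226]
orientation: [-179.7, 0.0, -102.5]
force: [1.1, -0.6, -2.1]
opening: 0.0879
gripper_force: 0.0
```

Request:
{"op": "send_rows", "data": {"deltas": [[[-0.05,0,0],0],[[-0.1,0,0],0],[[-0.15,0,0],0],[[-0.17,0,0],0],[[-0.17,0,0],0]]}}

```text
clock: 22.88
tool_pos: [0.5042, -0.0313, 0.3201]
orientation: [-179.9, 0.0, -102.2]
force: [-0.3, 0.8, -0.0]
opening: 0.0879
gripper_force: 0.0
```

```bash
python3 - <<'E'
from h import *
o=ctrl.get_obs(); print(o["clock"],o["tool_pos"].round(4))
im=[]
for n in("top","side"):
    p=ctrl.snapshot(n)
    for d in ctrl.cut_out(p,"block"):
        m=d["pixels"]; uv=np.array(d["xy"])*[560,420]
        if np.hypot(*(uv-proj(p,[.44,-.3235,.12])[0]))<25:
            print(n,d["conf"],m.sum(),fit([(p,m.astype(np.uint8))],[(-.03,.03,-.05,.05,.095,.145)],(.44,-.3235,-.216)))
    x,y=np.int32(proj(p,[.46,-.32,.1])[0]); v=p["color"].copy()
    for z,b in((.095,(.08,.08)),(.145,(.03,.05))):
        c=proj(p,box(.44,-.324,-.216,-b[0],b[0],-b[1],b[1],z,z)[::2])[[0,1,3,2]]
        cv2.polylines(v,[np.int32(np.round(c*16))],True,(255,0,0),1,shift=4)
    im.append(cv2.resize(v[y-70:y+68,x-90:x+90],(390,300),interpolation=cv2.INTER_NEAREST))
    s=[(t,[ (onplane(p,np.array(d["xy"])*[560,420],.03)[0,:2]).round(3).tolist() for d in ctrl.cut_out(p,t)[:1]]) for t in("reagent_bottle","beaker","flask_insert")]; print(s)
cv2.imwrite("pics/f.png",cv2.cvtColor(np.vstack(im),cv2.COLOR_RGB2BGR))
E
```

```text
22.8833 [ 0.5042 -0.0313  0.3201]
top 0.88 1192 (array([ 0.44081488, -0.32384364, -0.22252106]), np.float64(0.07525213343677273))
[('reagent_bottle', [[0.727, -0.281]]), ('beaker', [[0.73, 0.23]]), ('flask_insert', [[0.784, 0.07]])]
side 0.75 2560 (array([ 0.44155795, -0.32285756, -0.23467522]), np.float64(0.033245183226293884))
[('reagent_bottle', [[0.739, -0.265]]), ('beaker', [[0.73, 0.251]]), ('flask_insert', [[0.777, 0.062]])]
```

View pics/f.png

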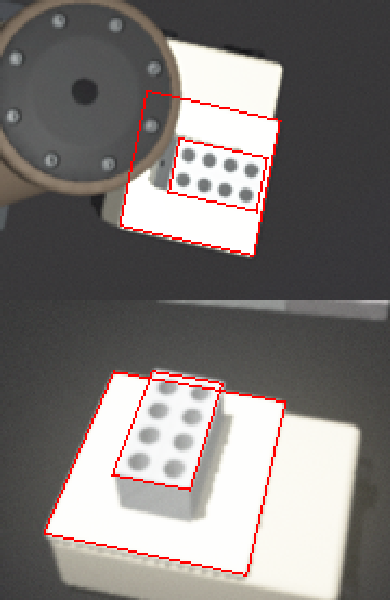

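The block stands wells up inside the plate outline: wells at (218,175) in the upper crop and (168,425) in the lower. It is centred to about 2 mm and square to about 1°, the arm is clear, and the other things have not moved. I hand in.

```bash
python3 -c "
from plant import ctrl
print(ctrl.close_job())"
```

```text
the job is handed in; nothing more can be done
None
```

I stood the block on the tread, tumbled it wells-up onto the mat, then set it wells-up on the hot plate, centred to about 2 mm and square to about 1°, and handed in at about 23 s with the arm clear and the other things undisturbed.

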